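# Weigh two plugs and seat the solid one

## Robot

A 7-joint arm with a two-finger parallel gripper is mounted at the origin on the work surface. World frame = base frame: x ahead of the robot, y to its left, z up, the work surface at z = 0. Lengths are in m, angles in rad, forces in N, time in s.
With the tool pointing down it reaches from about 0.375 to 0.925 m from the base axis. Payload 3.1 kg.
Tool frame: the origin (TCP) lies between the finger pads; the fingertips stand 19 mm ahead of it and the grasp point (between the pads) is the TCP; z points along the fingers, y is the line along which they close (so a half turn about z gives the same grasp; the last joint's range is limited). The gripper opens to 85 mm and grips with 20 to 120 N. Pads are 22 mm wide; open, the fingers measure 114 mm over their backs; the gripper's body (76 mm by 85 mm) begins 54 mm behind the grasp point. The pads swing forward as they close: fully open they stand 13 mm farther back than shut.
Start: joints at [1.22, 0.383, 0.044, 1.598, -0.018, 1.161, -0.05], TCP at [0.163, -0.629, 0.25] pointing down, gripper open.
Joint ranges: [-2.61, 2.61], [-0.41, 2.15], [-1.48, 1.57], [0, 2.5], [-1.57, 4.71], [0.05, 1.97], [-2.85, 2.85]. Speed limits (rad/s): [2.79, 2.79, 3.14, 3.14, 3.14, 3.14, 3.14].

## Interface

Orientations are given as a unit quaternion [x, y, z, w].
In Python, from bench import move_ptp, movel, move_j, move_gripper, pause, inverse_kinematics, read_camera, camera_params, MotionError, sign_off, look_for, tip_of, read_time_s, read_qpos, read_joint_vel, read_effort, read_eef_pos, read_tcp_rot, read_ft_force, read_ft_torque, read_finger_gap, read_grasp_force gives the robot as it stands. Calls block until the motion is done:
- move_ptp(position, orientation): joint-space move of the TCP to a pose.
- movel(position, orientation=None, speed=0.15): straight line of the TCP; orientation=None keeps the orientation; speed is the mean speed in m/s.
- move_j(angles): joint-space move.
- move_gripper(opening, effort=None): finger opening in m; effort is the grip in N (None keeps the last); returns when the fingers have stopped.
- pause(seconds).
- inverse_kinematics(position, orientation): joint angles nearest the present ones, or None.
- read_camera(name): name is "scene" or "top" or "wrist"; returns the picture (384x512x3 uint8, red, green, blue); there is no depth.
- camera_params(name): a dict with "K" (3x3 intrinsics, pixels), "camera_from_world" (4x4, takes a point from world to camera coordinates). Camera axes: x right, y down, z forward; pixel columns grow to the right and rows downward; lengths in m; the calibration is good to about 2 mm. A picture is of the moment at which its call begins: read the wrist's pose just before it. camera_params takes no time and is no camera call; for the wrist camera it gives the pose at the moment of the call.
A pose or a line that the arm cannot do raises MotionError and nothing moves.
- sign_off(): hands the job in; it is judged then, once.
Trained networks look in the newest picture that a camera, given by its name, has taken for a name from the list of things; names that differ only in an ending like _2 or _b are one class to them, and where a whole thing is asked for, a point or a joint stands for the part that bears it (a point fixed in the world has none). Each returns a list of dicts, best first, with "confidence" (0 to 1); they miss things now and then, are a little off and sometimes report something else, mostly with a low value. They report only what shows in the picture. A call takes as long as a camera call. They do not tell look-alikes from the thing itself.
- look_for(camera, name): "at" ([column, row] in pixels, amid what is visible of it).
- tip_of(camera, name): "at" ([column, row] in pixels: a listed point, or the origin of a listed thing).
Readings, each from a call of its own:
- read_time_s(): time.
- read_qpos(): joint angles.
- read_joint_vel(): joint speeds.
- read_effort(): joint torques, N m.
- read_eef_pos(): TCP position.
- read_tcp_rot(): TCP orientation.
- read_ft_force(): force on the tool from outside, world axes, zero at the start.
- read_ft_torque(): the same for the moment, N m.
- read_finger_gap(): finger opening in m.
- read_grasp_force(): force on a finger pad.
Only numpy, scipy, OpenCV 4.12 (cv2) and the standard library are available. Lean on these libraries where they do the work, as an engineer would, in place of code of your own. Each camera call takes 0.05 s, during which the arm holds its last target. There are 200 camera calls.

## Task

Two steel plugs look alike but one is hollow: stand one on each pan of the bench balance, let go and let the beam come to rest. Leave the one whose side rises standing on its pan; set the one whose side drops upright in the channel of the weld fixture and feel lightly along it until the plug drops into the pocket, then seat it fully home and let go. Handle it gently: never lean hard on the balance or the fixture, and leave everything else on the bench where it is.

Things in the scene. Friction and masses are not known exactly. Their poses are not given: they have to be found in the camera images.
- plug_p_mid (a point): steel plug, a plain upright cylinder 30 mm in diameter and 60 mm tall, with a 3 mm bevel round its foot, 0.15 to 0.4 kg; the two plugs look the same but one is solid and the other hollow inside, at least 70 g lighter (the solid one weighs over 0.28 kg, the hollow one under 0.23 kg), which only weighing shows. This point is its centre, half-way up; z is its long axis. Best held by its upper third, since its foot goes into a pocket
- plug_p: the same plug, origin at the centre of its underside
- plug_q_mid (a point): the other steel plug, a plain upright cylinder 30 mm in diameter and 60 mm tall, with a 3 mm bevel round its foot, 0.15 to 0.4 kg; the two plugs look the same but one is solid and the other hollow inside, at least 70 g lighter (the solid one weighs over 0.28 kg, the hollow one under 0.23 kg), which only weighing shows. This point is its centre, half-way up; z is its long axis. Best held by its upper third, since its foot goes into a pocket
- plug_q: the same plug, origin at the centre of its underside
- beam (a joint): tilt of the beam of the bench pivot balance, rad: 0 level (where it rests when empty), stops at about +0.06 (right pan down) and -0.06 (left pan down). It swings freely, and goes to the stop with a difference of 20 g
- balance: grey base of the balance, 100 x 120 mm, fixed to the bench; origin at the centre of its underside. The aluminium beam runs along its y axis, pivots 50 mm above the bench, on an axis along the base's x, and carries two round steel pans fixed on it (they tilt with it); cheeks at the pivot reach 72 mm and the thin pointer 95 mm above the bench
- pan_left (a point): centre of the floor of the balance's pan on its +y side, 110 mm from the pivot, 59 mm above the bench when level (about 7 mm lower or higher at the stops). The pan is 70 mm across with a rim 4 mm above its floor; z is its normal
- pan_right (a point): the same for the pan on the -y side
- fixture: weld fixture, a dark steel base 250 x 110 x 12 mm fixed to the bench, origin at the centre of its underside. Along its x axis runs a channel 33 mm wide between two flat steel rails 190 mm long, whose tops are 36 mm above the bench. The floor of the channel is the nest block, 180 mm long, its top 32 mm above the bench (4 mm below the rail tops). Its steel is ground and oiled, so a plug slides on it easily (friction about 0.2)
- channel_start (a point): point on the channel's centre line at floor level, 35 mm to the -x side of the fixture's origin; x along the channel. On the centre line is one round pocket, 32 mm across, 12 mm deep. The nest block is clamped where it happens to be: the pocket's centre lies 5 to 65 mm from here in +x, not measured. Fully home, the plug's underside is 12 mm below the channel floor, its centre 18 mm above it
- grinding_disc: black grinding disc 100 mm across, 8 mm thick, lying flat, to be left where it is; origin at its underside
- flap_disc: tan flap disc 80 mm across, 14 mm thick, lying flat, to be left where it is; origin at its underside
- hammer: chipping hammer about 0.3 m long, lying flat, to be left where it is; origin at its underside
- nut: big hexagon nut 30 mm across the flats, 14 mm thick, to be left where it is; origin at its underside
- tape_measure: yellow tape measure 70 x 38 x 60 mm, to be left where it is; origin at its underside
- spray_can: grey can 60 mm across, 170 mm tall, to be left where it is; origin at its underside
There are look-alikes about, which are no part of the job. What is shaped like the plug_p but brown or turquoise is not meant.

How it is judged:
By the outcome, as a careful person would: the job done as asked, in the order asked, and still so for the second after the job is handed in, with the robot touching nothing.
It also fails if it takes over 72 s, if anything falls off the work surface, if the arm or the gripper's body presses on something with over 40 N, if the wrist force passes 120 N, or if a joint passes its speed limit or range.

## Working session

There is one attempt and no reset: what is moved stays moved. The work goes in short steps, each a Python script; the robot and the scene stay as the last script left them, time stands still between calls to the robot, and variables do not carry over. Pictures are saved under pics/ and viewed, at most 10 in all, crops included, and the job is handed in when it is done.

```bash
ls; mkdir -p pics; cat > h.py <<'E'
from bench import *
import numpy as np, cv2
def ray(cam,uv,P=None):
    P=P or camera_params(cam);K=np.array(P["K"]);T=np.array(P["camera_from_world"])
    d=T[:3,:3].T@np.linalg.solve(K,[uv[0],uv[1],1.]);return -T[:3,:3].T@T[:3,3],d
def at_z(cam,uv,z,P=None):
    o,d=ray(cam,uv,P);return o+d*(z-o[2])/d[2]
def proj(cam,p,P=None):
    P=P or camera_params(cam);T=np.array(P["camera_from_world"]);c=T[:3,:3]@np.array(p)+T[:3,3];u=np.array(P["K"])@c;return u[:2]/u[2]
def save(n,im,s=1): cv2.imwrite(f"pics/{n}.png",cv2.resize(im[:,:,::-1],None,fx=s,fy=s,interpolation=cv2.INTER_CUBIC))
E
python3 - <<'E'
from h import *
np.set_printoptions(precision=3,suppress=True)
for c in("top","scene"):
    im=read_camera(c);save(c,im,1.5)
    o,_=ray(c,(0,0));print(c,o,[at_z(c,p,0)[:2] for p in((0,0),(511,0),(0,383),(511,383))])
    for n,z in(("plug_p_mid",.03),("pan_left",.059),("pan_right",.059),("balance",0),("fixture",0),("channel_start",.032),("spray_can",0),("tape_measure",0),("hammer",0)):
        for r in tip_of(c,n)[:4]: print(n,np.round(r["at"]),round(r["confidence"],2),at_z(c,r["at"],z))
print(read_time_s(),read_eef_pos(),read_tcp_rot())
E
```

```text
pics
top [0.441 0.034 1.473] [array([1.154, 0.911]), array([ 1.18 , -0.798]), array([-0.091,  0.84 ]), array([-0.064, -0.768])]
plug_p_mid [242. 222.] 0.65 [0.426 0.087 0.03 ]
plug_p_mid [264. 210.] 0.54 [0.465 0.016 0.03 ]
plug_p_mid [246. 245.] 0.54 [0.355 0.073 0.03 ]
plug_p_mid [266. 206.] 0.41 [0.48 0.01 0.03]
pan_left [188. 176.] 0.6 [0.566 0.256 0.059]
pan_right [264. 165.] 0.98 [0.605 0.021 0.059]
pan_right [265. 209.] 0.49 [0.468 0.016 0.059]
balance [224. 172.] 0.67 [0.589 0.149 0.   ]
fixture [333. 164.] 0.73 [ 0.62  -0.206  0.   ]
fixture [263. 208.] 0.64 [0.472 0.019 0.   ]
channel_start [334. 180.] 0.92 [ 0.564 -0.202  0.032]
spray_can [379. 232.] 0.6 [ 0.401 -0.356  0.   ]
tape_measure [384. 143.] 0.76 [ 0.69  -0.372  0.   ]
tape_measure [262. 211.] 0.42 [0.464 0.024 0.   ]
hammer [140. 186.] 0.9 [0.538 0.421 0.   ]
scene [1.202 0.43  0.688] [array([-0.491, -3.307]), array([-3.546,  0.327]), array([ 1.195, -0.115]), array([0.675, 0.662])]
plug_p_mid [304. 191.] 0.71 [0.415 0.088 0.03 ]
plug_p_mid [310. 181.] 0.5 [0.359 0.079 0.03 ]
plug_p_mid [273. 188.] 0.44 [0.457 0.008 0.03 ]
pan_right [255. 214.] 0.58 [0.608 0.045 0.059]
balance [290. 242.] 0.57 [0.593 0.146 0.   ]
fixture [191. 197.] 0.87 [ 0.6   -0.189  0.   ]
channel_start [193. 184.] 0.73 [ 0.576 -0.198  0.032]
spray_can [191. 151.] 0.6 [ 0.403 -0.362  0.   ]
spray_can [252. 214.] 0.42 [0.557 0.003 0.   ]
tape_measure [125. 191.] 0.76 [ 0.689 -0.374  0.   ]
hammer [404. 279.] 0.69 [0.546 0.426 0.   ]
1.0 [ 0.163 -0.629  0.25 ] [0.992 0.126 0.    0.   ]
```

View pics/top.png

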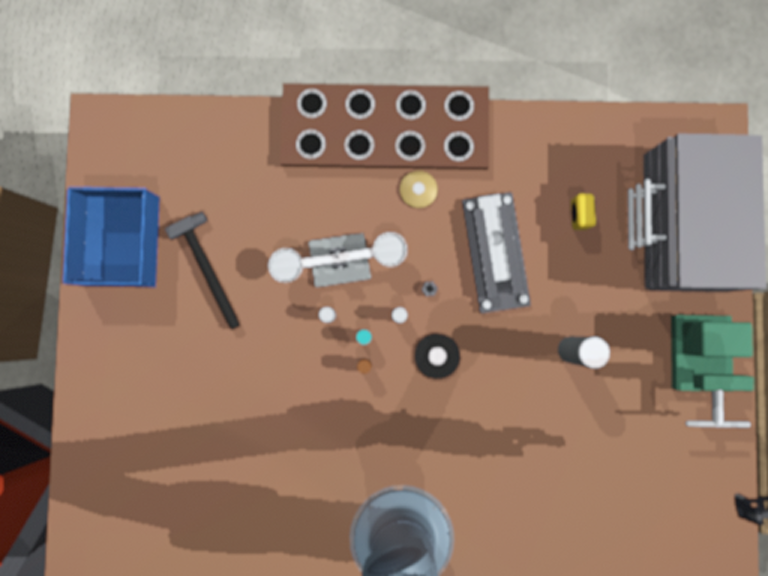

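View pics/scene.png

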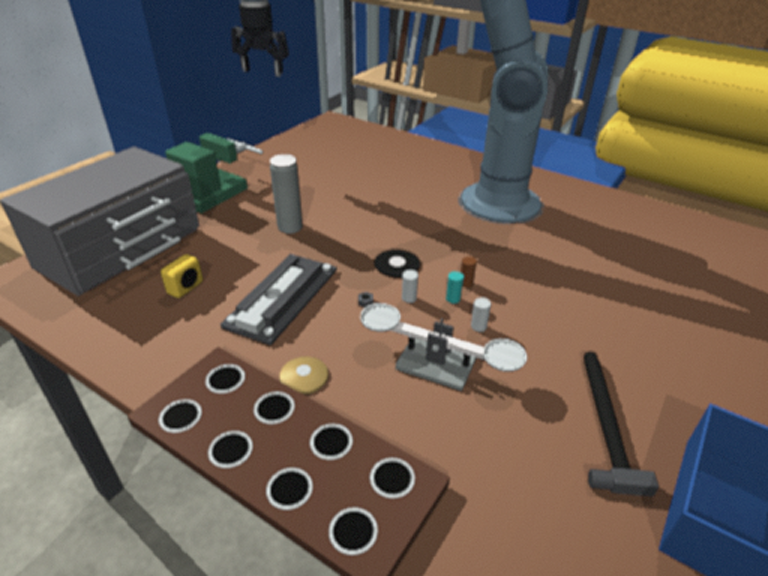

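The white and grey upright cylinders at top.png (327,314) and (399,314) are the steel plugs. The turquoise (364,337) and brown (364,366) ones are look-alikes. The balance pans are at (285,265) and (389,250), and the fixture is at (497,252) with a dark spot in its channel at (498,238). Next I'll confirm these up close with the wrist camera.

```bash
python3 - <<'E'
from h import *
np.set_printoptions(precision=4,suppress=True)
for u,v in((218,209.5),(266,209.5)): print(at_z("top",(u,v),.06))
q=lambda a:[np.cos(a/2),np.sin(a/2),0,0]
P=camera_params("wrist");o,d=ray("wrist",(256,192),P);print(o,d,P["K"])
t=read_time_s()
for i,(x,y) in enumerate(((.50,-.17),(.45,.10))):
    move_ptp([x,y,.36],q(.15)); P=camera_params("wrist"); im=read_camera("wrist"); save(f"w{i}",im,1.5)
    cv2.imwrite(f"pics/raw{i}.png",im[:,:,::-1]); np.save(f"P{i}.npy",P,allow_pickle=True)
    print(read_time_s()-t,read_eef_pos(),ray("wrist",(256,192),P))
    for n,z in(("plug_p_mid",.03),("pan_left",.059),("pan_right",.059),("balance",0),("fixture",0),("channel_start",.032)):
        for r in tip_of("wrist",n)[:3]: print(n,np.round(r["at"]),round(r["confidence"],2),at_z("wrist",r["at"],z,P))
E
```

```text
[0.4645 0.1601 0.06  ]
[0.4668 0.0112 0.06  ]
[ 0.231  -0.6114  0.3741] [-0.258  -0.0732 -0.9635] [[317.0267   0.     253.1875]
 [  0.     317.0267 196.1479]
 [  0.       0.       1.    ]]
2.1333 [ 0.4995 -0.1716  0.3596] (array([ 0.5695, -0.161 ,  0.4834]), array([-0.2652, -0.0459, -0.9632]))
plug_p_mid [ 74. 180.] 0.92 [0.4232 0.0849 0.03  ]
plug_p_mid [ 74. 220.] 0.88 [0.3591 0.0854 0.03  ]
plug_p_mid [124. 158.] 0.8 [0.4678 0.0127 0.03  ]
pan_right [99. 47.] 0.86 [0.6071 0.0367 0.059 ]
pan_right [ 31. 143.] 0.23 [0.4752 0.1258 0.059 ]
balance [134. 154.] 0.72 [0.4695 0.0093 0.    ]
balance [41. 57.] 0.7 [0.5876 0.1452 0.    ]
fixture [279.  78.] 0.84 [ 0.6091 -0.1913  0.    ]
channel_start [281. 107.] 0.91 [ 0.5693 -0.1983  0.032 ]
channel_start [122. 155.] 0.6 [0.4716 0.0146 0.032 ]
channel_start [357. 230.] 0.44 [ 0.4074 -0.3445  0.032 ]
3.55 [0.4508 0.0977 0.3599] (array([0.5205, 0.1088, 0.4838]), array([-0.2643, -0.0463, -0.9635]))
plug_p_mid [253. 215.] 0.92 [0.3596 0.0866 0.03  ]
plug_p_mid [316. 150.] 0.8 [0.4698 0.0119 0.03  ]
plug_p_mid [258. 176.] 0.61 [0.4198 0.0883 0.03  ]
pan_left [144.  45.] 0.79 [0.5688 0.2523 0.059 ]
pan_left [237.  49.] 0.38 [0.5809 0.139  0.059 ]
pan_right [322.  39.] 0.9 [0.6071 0.0377 0.059 ]
pan_right [357. 117.] 0.71 [ 0.5236 -0.0269  0.059 ]
balance [238.  47.] 0.64 [0.5924 0.1425 0.    ]
balance [483. 100.] 0.61 [ 0.5747 -0.2206 -0.    ]
fixture [472.  73.] 0.66 [ 0.6076 -0.1932  0.    ]
channel_start [482.  98.] 0.72 [ 0.5726 -0.1975  0.032 ]
```

View pics/w0.png

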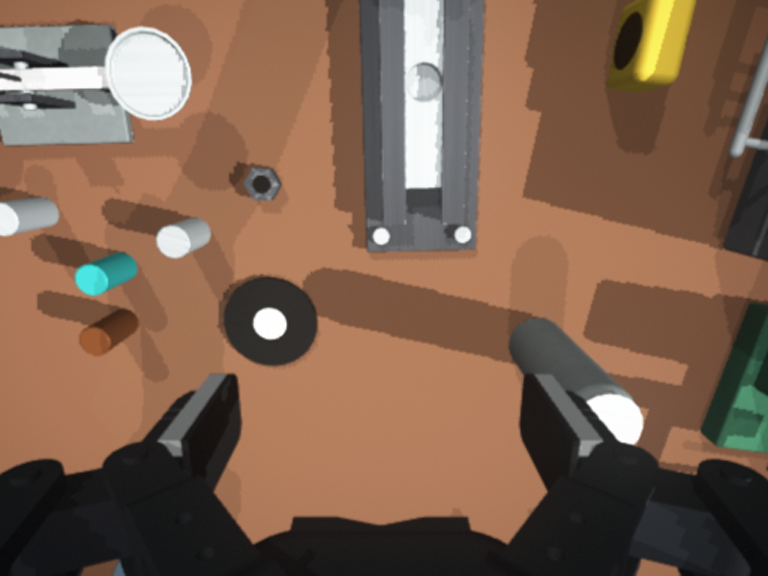

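View pics/w1.png

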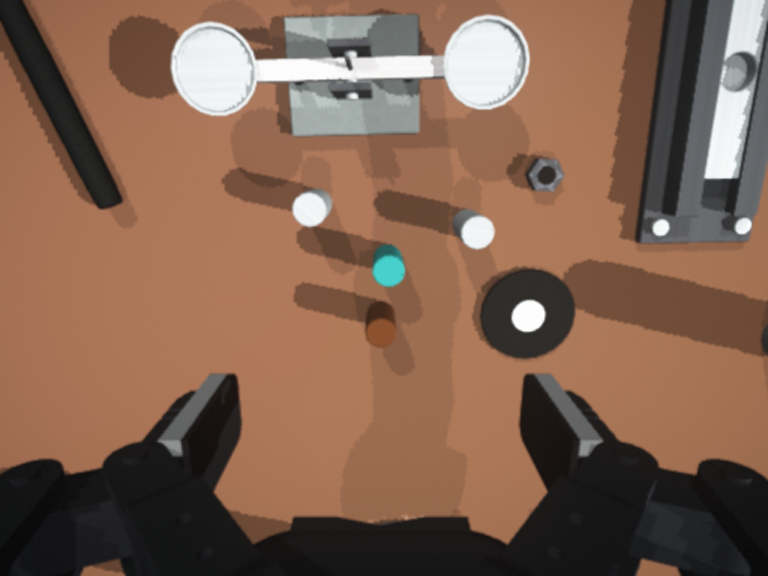

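w0 shows the pocket as a grey disc in the channel at (423,81). w1 shows the steel-white plugs at (311,208) and (477,232), with turquoise (389,265) and brown (381,325) as the look-alikes. The two plain steel ones fit the description. I'll confirm that in one crop and refine the positions numerically.

```bash
python3 - <<'E'
from h import *
np.set_printoptions(precision=4,suppress=True)
P0,P1=[np.load(f"P{i}.npy",allow_pickle=True).item() for i in(0,1)]
A=lambda uv,z,P:at_z("wrist",(np.array(uv)-.25)/1.5 if 1 else uv,z,P)
im=cv2.imread("pics/raw1.png");im0=cv2.imread("pics/raw0.png")
g=im.min(2)
for name,(u,v),h in(("pL",(208,139),20),("pR",(317,153),20)):
    w=g[v-h:v+h,u-h:u+h]; print(name,np.percentile(w,[50,80,90,95,99]))
    for th in(190,215,235):
        n,l,s,c=cv2.connectedComponentsWithStats((w>th).astype(np.uint8)); k=1+np.argmax(s[1:,4]) if n>1 else 0
        uv=c[k]+[u-h,v-h]; print(th,s[k],uv,at_z("wrist",uv,.06,P1))
print("pans",A((214,69),.063,P1),A((486,62),.063,P1),"w0 right",A((148,74),.063,P0))
print("pocket",A((424,81),.032,P0),A((738,72),.032,P1))
for uv in((407,188),(441,188),(404,2),(443,2)): print("nest",A(uv,.032,P0))
for uv in((369,250),(476,250),(360,2),(485,2)): print("base",A(uv,.012,P0))
crop=np.hstack([cv2.resize(im[110:230,180:340],None,fx=2.4,fy=2.4,interpolation=2),cv2.resize(im0[0:120,220:380],None,fx=2.4,fy=2.4,interpolation=2)])
cv2.imwrite("pics/crop.png",crop)
E
```

```text
pL [ 91. 234. 241. 242. 244.]
190 [  7  10  23  22 386] [206.0648 139.2746] [0.4662 0.1646 0.06  ]
215 [  8  10  21  21 354] [205.9322 139.2514] [0.4662 0.1648 0.06  ]
235 [  8  11  21  20 314] [205.8758 139.2548] [0.4662 0.1649 0.06  ]
pR [ 90.  225.2 241.  242.  243. ]
190 [ 11  11  21  22 360] [318.2083 154.5417] [0.4681 0.0137 0.06  ]
215 [ 12  12  20  20 330] [318.303  154.5697] [0.468  0.0136 0.06  ]
235 [ 12  13  20  19 290] [318.2379 154.6138] [0.468  0.0136 0.06  ]
pans [0.5671 0.2525 0.063 ] [0.6044 0.0356 0.063 ] w0 right [0.6041 0.0356 0.063 ]
pocket [ 0.6363 -0.1889  0.032 ] [ 0.6348 -0.1881  0.032 ]
nest [ 0.5439 -0.189   0.032 ]
nest [ 0.5485 -0.2202  0.032 ]
nest [ 0.6939 -0.1618  0.032 ]
nest [ 0.6987 -0.1941  0.032 ]
base [ 0.4769 -0.1624  0.012 ]
base [ 0.4928 -0.2687  0.012 ]
base [ 0.6938 -0.1237  0.012 ]
base [ 0.7097 -0.2319  0.012 ]
```

View pics/crop.png

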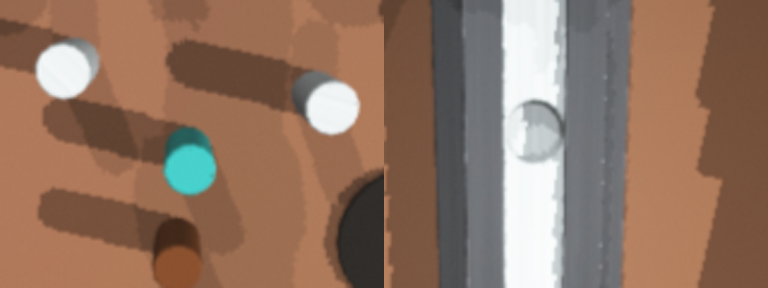

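The crop confirms two plain steel cylinders, the turquoise and brown look-alikes, and the round pocket in the channel. Pan spacing comes out at 220 mm, as specified. Now I'll put the left plug on the left pan.

```bash
cat >> h.py <<'E'
np.set_printoptions(precision=4,suppress=True)
q=lambda a:[np.cos(a/2),np.sin(a/2),0,0]
YB,YF=.170,.175
PL,PR=np.array([.5671,.2525]),np.array([.6044,.0356])
G=.046   # tcp above plug underside
def pick(x,y,z0,yaw,up=.15):
    move_gripper(.06); move_ptp([x,y,z0+G+.06],q(yaw)); movel([x,y,z0+G],speed=.12)
    f0=np.array(read_ft_force()); move_gripper(.02,40)
    print("gap",read_finger_gap(),"grip",read_grasp_force()); movel([x,y,up],speed=.15); pause(.2)
    print("lift dF",np.array(read_ft_force())-f0,"gap",read_finger_gap(),"t",read_time_s())
def lower(x,y,zs,fmax,speed=.03):
    f0=np.array(read_ft_force())
    for z in zs:
        movel([x,y,z],speed=speed); f=np.array(read_ft_force())-f0
        if f[2]>fmax: break
    print("tcp",read_eef_pos(),"dF",f,"t",read_time_s()); return f
E
python3 - <<'E'
from h import *
pick(.4662,.1648,0,YB)
x,y=PL
movel([x,y,.15],q(YB),speed=.25); movel([x,y,.059+G+.003],speed=.1)
lower(x,y,.059+G-np.array([0,.002,.004]),2.0)
move_gripper(.055); print(read_finger_gap()); movel([x,y,.16],speed=.2)
im=read_camera("scene"); cv2.imwrite("pics/s1raw.png",im[:,:,::-1])
print(read_time_s(),[(np.round(r["at"]),round(r["confidence"],2)) for r in look_for("scene","plug_p")])
save("s1",im[150:290,150:400],3)
E
```

```text
gap 0.028948684959583595 grip 39.483361561142374
lift dF [ 1.0577  0.3018 -2.392 ] gap 0.02888153989517312 t 8.3167
tcp [0.567  0.2524 0.1008] dF [-0.6127 -1.0781 -0.9673] t 10.3167
0.05501988797849767
11.1833 [(array([336., 228.]), 0.81), (array([311., 179.]), 0.75), (array([302., 190.]), 0.64), (array([272., 190.]), 0.45)]
```

View pics/s1.png

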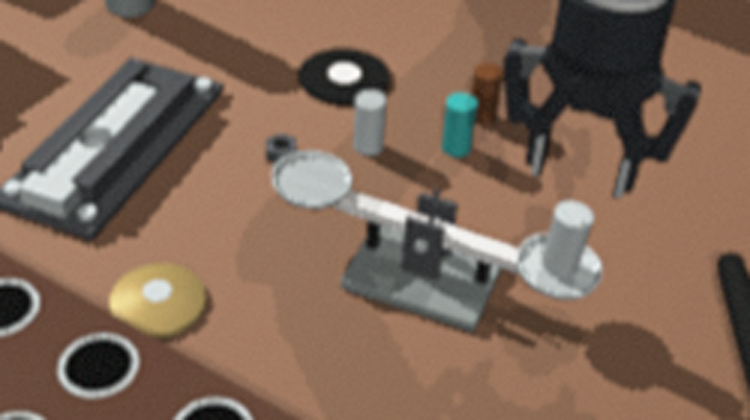

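The left plug stands on the left pan (crop (570,240)), and that pan has dropped. The second plug goes to the right pan next.

```bash
python3 - <<'E'
from h import *
pick(.468,.0137,0,YB)
x,y=PR
movel([x,y,.15],q(YB),speed=.25); movel([x,y,.066+G+.003],speed=.1)
lower(x,y,.066+G-np.array([0,.002,.004,.006]),6.0)
move_gripper(.055); movel([x,y,.16],speed=.15); pause(1.0)
im=read_camera("scene"); cv2.imwrite("pics/s2raw.png",im[:,:,::-1])
print(read_time_s(),[(np.round(r["at"]),round(r["confidence"],2)) for r in look_for("scene","plug_p")])
for n,p in(("L",PL),("R",PR)):
    for dz in(-.007,0,.007): print(n,dz,proj("scene",[*p,.119+dz]))
move_j(np.array(read_qpos())*1) if 0 else None
save("s2",im[150:290,150:400],3)
E
```

```text
gap 0.028709309461186917 grip 39.41950164735317
lift dF [ 0.2098 -0.7875 -4.5005] gap 0.028746289788675758 t 14.5583
tcp [0.6045 0.0353 0.1059] dF [ 1.8233 -1.6586  2.1991] t 16.7583
18.6917 [(array([335., 226.]), 0.69), (array([303., 193.]), 0.52), (array([311., 176.]), 0.52), (array([250., 204.]), 0.48)]
L -0.007 [339.1556 220.9363]
L 0 [339.6295 218.7147]
L 0.007 [340.1082 216.4704]
R -0.007 [253.1434 195.9119]
R 0 [253.1758 193.7326]
R 0.007 [253.2086 191.5325]
```

View pics/s2.png

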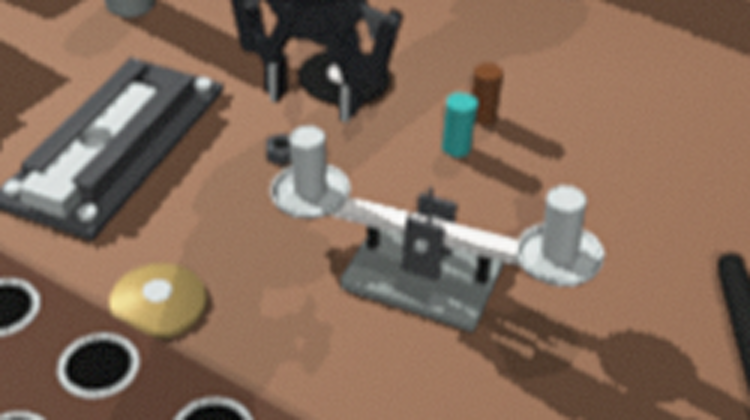

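The right-hand plug's side dropped: its top is now at crop (307,137), down to the lower stop, and the left one rose to (566,197). The wrist force at lift agrees (4.5 N against 2.4 N). I'll take the right plug to the channel and set it down lightly.

```bash
python3 - <<'E'
from h import *
x,y=PR[0]+.0005,PR[1]-.003
pick(x,y,.053,YB,up=.16)
im=read_camera("scene")
u=np.array([np.cos(YF),np.sin(YF)]); s=np.array([.6355,-.1886])-.025*u
movel([*s,.16],q(YF),speed=.25); movel([*s,.032+G+.008],speed=.1); pause(.2)
np.save("f0.npy",read_ft_force())
lower(*s,np.arange(.032+G+.006,.032+G-.003,-.001),2.5,.03)
pause(.2);print(np.array(read_ft_force())-np.load("f0.npy"),read_time_s())
im=read_camera("scene");save("s3",im[130:290,130:400],2.8)
E
```

```text
gap 0.028805185692123977 grip 39.89166146493517
lift dF [-0.3866  0.5414 -4.0691] gap 0.029373137118530568 t 21.0083
tcp [ 0.6114 -0.1931  0.0801] dF [-1.3993 -0.882   8.3596] t 24.7
[-1.254   0.3409 10.5628] 24.9
```

View pics/s3.png

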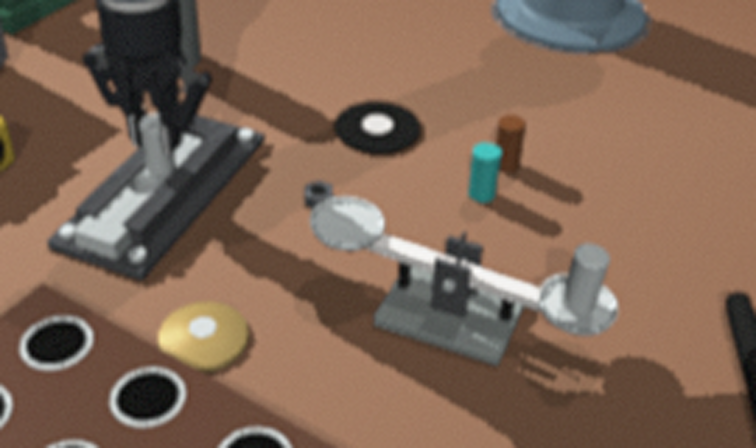

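The plug is in the channel and touching the floor (TCP at 80 mm, which fits 32 mm floor height rather than 36 mm rail tops). The light plug still stands on the left pan. I'll ease off to about 3 N and feel along.

```bash
cat > slide.py <<'E'
from h import *
f0=np.load("f0.npy"); u=np.array([np.cos(YF),np.sin(YF)]); n=np.array([-u[1],u[0]])
p=np.array([.6355,-.1886])-.025*u; z=.0802; zc=None; off=0.; log=[]
def F():
    pause(.05); f=np.array(read_ft_force())-f0; return f[:2]@u,f[:2]@n,f[2]
for _ in range(8):
    f=F()
    if f[2]<5: break
    z+=.0003; movel([*p,z],speed=.02)
print("eased",z,read_eef_pos()[2],f); zc=z; d=0
while d<.036 and read_time_s()<50:
    d+=.0015; movel([*(p+d*u+off*n),z],speed=.03); f=F(); k=0
    while f[2]<1.5 and k<4 and z>zc-.0125:      # light: follow the floor down
        z-=.0006; k+=1; movel([*(p+d*u+off*n),z],speed=.03); f=F()
    if f[2]>6: z+=.0003
    if abs(f[1])>3: off+=.0003*np.sign(f[1])
    log.append((d*1e3,z*1e3,read_eef_pos()[2]*1e3,*f))
    if z<zc-.004 or abs(f[0])>15: break
print(np.round(log,1)); print("off",off,"t",read_time_s()); np.save("st.npy",[d,z,off,zc])
E
python3 slide.py
```

```text
eased 0.08049999999999999 0.0802130507233217 (np.float64(0.8020806343972944), np.float64(-1.3469608034614495), np.float64(2.010948847344509))
[[ 1.5 80.5 80.2 -0.8 -2.5  3.9]
 [ 3.  80.5 80.2 -1.1 -1.3  3.1]
 [ 4.5 79.9 80.2 -0.8 -2.5  4. ]
 [ 6.  79.9 80.2 -1.9 -2.9  6. ]
 [ 7.5 80.2 80.1 -2.5 -2.5  6.4]
 [ 9.  80.2 80.1 -1.5 -2.2  5.4]
 [10.5 80.2 80.1 -1.6 -3.2  4.6]
 [12.  80.2 80.2 -0.7 -2.8  4.8]
 [13.5 80.2 80.1 -0.7 -2.8  3.7]
 [15.  80.2 80.1 -0.9 -3.3  4.3]
 [16.5 80.2 80.1  0.2 -3.   3.3]
 [18.  80.2 80.   0.4 -2.4  2.5]
 [19.5 80.2 80.1 -0.4 -3.5  2.6]
 [21.  79.6 79.9  0.1 -1.1  2.9]
 [22.5 79.6 79.7 -0.2 -1.1  3.5]
 [24.  77.8 78.2  1.4 -0.6  2.5]
 [25.5 77.8 77.6  1.6 -1.7  2.4]
 [27.  75.4 75.4  1.3 -1.6 -0.1]]
off -0.0009 t 33.4
```

The plug drops in at 27 mm along. I'll seat it at that spot with low force.

```bash
python3 - <<'E'
from h import *
f0=np.load("f0.npy"); u=np.array([np.cos(YF),np.sin(YF)]); n=np.array([-u[1],u[0]])
d,z,off,zc=np.load("st.npy"); p=np.array([.6355,-.1886])+(d-.025)*u+off*n; log=[]
while z>zc-.0145 and read_time_s()<50:
    z-=.0008; movel([*p,z],speed=.03); pause(.05); f=np.array(read_ft_force())-f0
    log.append((z*1e3,read_eef_pos()[2]*1e3,f[:2]@u,f[:2]@n,f[2]))
    for k,v in((0,u),(1,n)):                    # yield to side load
        s=f[:2]@v
        if abs(s)>3: p=p+v*.0003*np.sign(s)
    if f[2]>10: break
print(np.round(log,1),"t",read_time_s()); np.save("p.npy",[*p,z])
E
```

```text
[[74.6 74.6  1.2 -1.8  0.1]
 [73.8 73.8  0.7 -2.4  0.8]
 [73.  73.   1.  -2.3  1.2]
 [72.2 72.2  0.9 -2.3  0.2]
 [71.4 71.4  0.9 -2.9  0.5]
 [70.6 70.6  1.4 -3.5  0.7]
 [69.8 69.7  0.7 -3.5  0.9]
 [69.  68.8  1.8 -2.6  0.2]
 [68.2 68.2  1.5 -1.2  1.9]
 [67.4 68.2 -0.4 -1.3  7. ]
 [66.6 68.1 -2.4 -1.3 11.8]] t 36.7
```

The plug bottomed at 68.15 mm, exactly 12.0 mm below the channel-floor contact at 80.15, so it is home. I'll release, retreat and verify.

```bash
python3 - <<'E'
from h import *
x,y,z=np.load("p.npy")
movel([x,y,z+.001],speed=.03); move_gripper(.055); movel([x,y,.18],speed=.12); movel([.52,-.17,.33],q(YF),speed=.3); pause(.5)
P=camera_params("wrist");im=read_camera("wrist"); print(read_time_s(),"expected top of plug",proj("wrist",[x,y,.08],P))
a=cv2.resize(im[0:180,130:430],None,fx=2.4,fy=2.4,interpolation=2); b=cv2.resize(read_camera("scene")[150:270,150:400],(720,346),interpolation=2)
save("end",np.vstack([cv2.resize(a,(576,346)),cv2.resize(b,(576,250))]))
E
```

```text
39.7417 expected top of plug [291.0132  63.5571]
```

View pics/end.png

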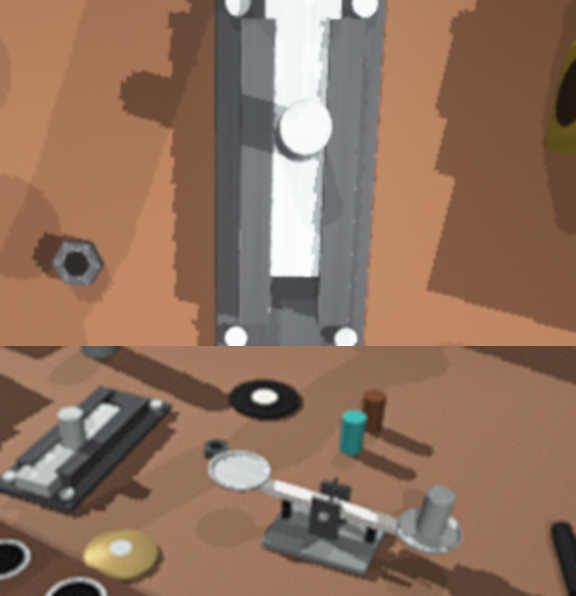

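The heavy plug sits upright in the pocket at (305,128), and the light one stands on the left pan at (435,512). The gripper is clear and the nut, discs and look-alikes are unmoved, so I'm handing in.

```bash
python3 -c "from bench import *; print(sign_off())"
```

```text
the job is handed in; nothing more can be done
None
```

Job handed in at about 40 s on the robot's clock: the heavier plug is seated fully home in the fixture pocket (12.0 mm below the channel floor), and the lighter one stands on the left pan.

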